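# Pack the swage block from behind the brick and the anvil

### The job

The grooved steel swage block goes out on loan: first clear the soldering brick and the little anvil that stand in front of it onto the pale side board, leaving the block where it is, then lay the block flat in the one of the two wooden cases that is deep enough to be closed over it, and seat the lid squarely and fully home on that case. Put the brick and the anvil back, each standing centred and square on the mat it came from. Keep the brick and the anvil upright throughout.

Things in the scene. Friction and masses are not known exactly. Their poses are not given: they have to be found in the camera images.
- brick: soldering brick, pale cream firebrick with scorch marks on top, a plain block 100 long (its x) x 55 wide (its y) x 60 high (z), about 0.25 kg. Origin: centre of its underside. Starts on the cork mat, its back side about 12 mm in front of the swage block; above 30 mm over the bench its sides are free for fingers.
- anvil: small steel bench anvil, 60 high, 0.6 kg. Foot 92 (x) x 54 (y) x 14; on a narrow waist a flat-sided face block 32 wide (y), x = -50 to +20, z = 36 to 60: grip it there, across y, near x = -15; a tapered horn goes on to x = +50. Origin: centre of its underside. Starts on the rubber mat, its foot about 12 mm in front of the swage block.
- swage_block: steel block lying flat, 90 (x) x 36 (y) x 28 high, grooves across its top, 0.6 kg. Origin: centre of its underside, z up. Starts on a 2 mm steel sheet on the far side of brick and anvil, a long side towards them; it can be gripped only across its 36 mm, and has no room for a finger in front until they are gone.
- lid: loose plywood lid for either case, 0.13 kg: plate 130 (x) x 114 (y) x 8; below it a plug 98 x 82 x 6; on top a dark bar handle 50 long (x), 16 wide (y), z = 14 to 38. Origin: centre of the plug's underside. Starts on the bench on its plug. Seated, the plug is inside the case (7 mm play each side), the plate on the rim, the origin 6 mm below the rim.
- deep_case: fixed open plywood case 126 (x) x 110 (y), 56 high, walls and floor 7 thick (inside 112 x 96, 49 deep). A dark fill line runs round the inside 10 mm below the rim: what stays below it leaves room for the lid's plug. Origin: centre of its underside.
- shallow_case: fixed open plywood case of the same 126 (x) x 110 (y) outline, 28 high, walls and floor 7 thick (only 21 deep, too shallow for the block). Origin: centre of its underside.
- brick_mat: cork mat under the brick at the start, 110 (x) x 66 (y), 3 thick, fixed, its top 5 mm over the bench: the brick's home. The brick's x lies along the mat's x. Origin: centre of its underside, 2 mm over the bench.
- anvil_mat: black rubber mat under the anvil at the start, 104 (x) x 66 (y), 3 thick, fixed, its top 5 mm over the bench: the anvil's home. The anvil's x lies along the mat's x, either way round is fine. Origin: centre of its underside, 2 mm over the bench.
- side_board: pale wooden side board, fixed, empty at the start, 160 (x) x 150 (y), 6 thick: brick and anvil fit on it side by side, both long along the board's y (for example brick at x = -40, anvil at x = +42). Origin: centre of its underside.

How it is judged:
On the way, in this order (a step that is already met when the one before it is completed fails the run):
1. brick and anvil both stand released on the side board, the swage block still in its place (x of brick in the frame of side_board between -0.078 and 0.078 m and y of brick in the frame of side_board between -0.073 and 0.073 m and z of brick in the frame of side_board between 0.003 and 0.01 m and angle between each of brick, anvil's own z axis and vertical below 0.1 rad and contact force between the fingers and brick below 0.1 N and linear speed of each of brick, anvil below 0.02 m/s and x of anvil in the frame of side_board between -0.078 and 0.078 m and y of anvil in the frame of side_board between -0.073 and 0.073 m and z of anvil in the frame of side_board between 0.003 and 0.01 m and contact force between the fingers and anvil below 0.1 N and distance of swage_block from where it was at the start of the episode below 0.03 m), for 0.2 s.
2. the swage block lies flat on the floor of the deep case, released (x of swage_block in the frame of deep_case between -0.03 and 0.03 m and y of swage_block in the frame of deep_case between -0.04 and 0.04 m and z of swage_block in the frame of deep_case between 0.004 and 0.011 m and angle between swage_block's own z axis and vertical below 0.1 rad and contact force between the fingers and swage_block below 0.1 N and linear speed of swage_block below 0.02 m/s), for 0.2 s.
At the end, for the whole second after the job is handed in: Block flat on the deep case's floor; lid seated there (12 mm of centre, 3.5 mm of full depth, tilt under 0.05 rad, square to 0.3 rad); brick and anvil upright, each on its own mat (15 mm of centre along each axis, square to 0.3 rad); all released and at rest (all of step 2 and x of lid in the frame of deep_case between -0.012 and 0.012 m and y of lid in the frame of deep_case between -0.012 and 0.012 m and z of lid in the frame of deep_case between 0.046 and 0.0535 m and angle between lid's own z axis and vertical below 0.05 rad and angle between the x axis of lid and the x axis of deep_case, either way round below 0.3 rad and contact force between the fingers and lid below 0.1 N and linear speed of each of lid, brick, anvil below 0.02 m/s and x of brick in the frame of brick_mat between -0.015 and 0.015 m and y of brick in the frame of brick_mat between -0.015 and 0.015 m and z of brick in the frame of brick_mat between 0 and 0.007 m and angle between each of brick, anvil's own z axis and vertical below 0.1 rad and angle between the x axis of brick and the x axis of brick_mat, either way round below 0.3 rad and contact force between the fingers and brick below 0.1 N and x of anvil in the frame of anvil_mat between -0.015 and 0.015 m and y of anvil in the frame of anvil_mat between -0.015 and 0.015 m and z of anvil in the frame of anvil_mat between 0 and 0.007 m and angle between the x axis of anvil and the x axis of anvil_mat, either way round below 0.3 rad and contact force between the fingers and anvil below 0.1 N); the robot touches nothing.
It fails at once if the brick or the anvil is tipped over (more than 0.6 rad) (angle between any of brick, anvil's own z axis and vertical above 0.6 rad).
It also fails if it takes over 134 s, if anything falls off the work surface, if the arm or the gripper's body presses on something with over 40 N, if the wrist force passes 120 N, or if a joint passes its speed limit or range.

### The arm

A 6-joint arm with a two-finger parallel gripper is mounted at the origin on the work surface. World frame = base frame: x ahead of the robot, y to its left, z up, the work surface at z = 0. Lengths are in m, angles in rad, forces in N, time in s.
With the tool pointing down it reaches from about 0.35 to 0.975 m from the base axis. Payload 7.1 kg.
Tool frame: the origin (TCP) lies on the front face of the gripper's body, between the roots of the fingers; the fingertips stand 80 mm ahead of it and the grasp point (between the pads) lies 61 mm ahead of it (bot.pinch_z is the distance from the TCP to the grasp point, in m); z points along the fingers, y is the line along which they close (so a half turn about z gives the same grasp; the last joint's range is limited). The gripper opens to 88 mm and grips with 3 to 60 N. Pads are 20 mm wide; open, the fingers measure 115 mm over their backs; the gripper's body (75 mm by 178 mm) begins 61 mm behind the grasp point.
Start: joints at [-1.149, 0.423, 1.63, -0, 1.089, -0.019], TCP at [0.267, -0.565, 0.303] pointing down, gripper open.
Joint ranges: [-3, 3], [-0.9, 2.11], [0.09, 2.58], [-1.31, 4.45], [0.11, 2.69], [-2.54, 2.54]. Speed limits (rad/s): [2.39, 2.39, 3.01, 3.14, 3.14, 3.14].

### API

Orientations are given as a 3x3 rotation matrix whose columns are the frame's x, y, z axes.
In Python, from workcell import bot gives the robot as it stands.
- The arm moves only by the tool play_rows, never from a script. Its arguments are lists of equal length, an entry for each row: "slide": the shift along the tool's x, y, z in mm, a list of three; "delta_rot": the turn, a rotation vector about the tool's x, y, z in units of 5 degrees (1.0 is 5 degrees), a list of three; "fingers": the closure, from 0 (fully open) to 1 (shut). A call has 1 to 20 rows; each row is the pose to reach, as a shift and turn from the pose commanded when the call began, along the tool's axes at that moment; what a row does not reach only later rows make up. A row lasts 1/8 s, in which the tool goes at most 62.5 mm and 10.7 degrees, less where a joint would pass 70% of its speed; a pose out of reach is approached as far as the arm can. A call with a gripper value outside its range is refused whole. The fingers move at their own pace and stop on an object; "grip_force" is the grip in N (left out, the last holds). Time passes only in rows, so rows that repeat a pose let the fingers close. It gives the time, the measured TCP pose, the force, the opening and the grip force at its end, in the units of the state.
- bot.get_obs(): the state, without advancing time (a new reading comes with each control period).
- bot.snapshot(name): name is "scene" or "top"; returns a dict with "frame" (384x512x3 uint8, blue, green, red), "K" (3x3 intrinsics, pixels), "R" (3x3) and "t" (3): a world point X has camera coordinates R X + t. Camera axes: x right, y down, z forward; pixel columns grow to the right and rows downward; lengths in m; the calibration is good to about 2 mm. A picture is of the moment at which its call begins. There is no depth.
- bot.job_done(): hands the job in; it is judged then, once.
The state is a dict: "time_s": time; "joints": joint angles; "joint_vel": joint speeds; "joint_efforts": joint torques, N m; "eef_pos": TCP position; "tool_rot": TCP orientation; "wrist_force": force on the tool from outside, world axes, zero at the start; "moment": the same for the moment, N m; "finger_gap": opening from 0.0 (shut) to 1.0 (fully open); "grasp_force": force on a finger pad.
Only numpy, scipy, OpenCV 4.12 (cv2) and the standard library are available. Lean on these libraries where they do the work, as an engineer would, in place of code of your own. Each camera call takes 0.05 s, during which the arm holds its last target. There are 200 camera calls.

## Working session

There is one attempt and no reset: what is moved stays moved. The work goes in short steps, Python scripts to look and compute and a tool call to move; the robot and the scene stay as the last step left them, time stands still between calls to the robot, and variables do not carry over. Pictures are saved under pics/ and viewed, at most 14 in all, crops included, and the job is handed in when it is done.

Besides the shell and the picture viewer there is one more tool, called after ">>>" as name(argument=value, ...), one argument or row to a line, values as JSON. play_rows: Moves the arm, as the interface text tells. Its arguments: {"type":"object","properties":{"slide":{"type":"array"},"delta_rot":{"type":"array"},"fingers":{"type":"array"},"grip_force":{"type":"number"}},"required":["slide","delta_rot","fingers"]}

```bash
ls; mkdir -p pics; python3 - <<'E'
from workcell import bot
import cv2,numpy as np,pickle
o=bot.get_obs();print(o['time_s'],o['eef_pos'],np.round(o['tool_rot'],3).tolist())
for n in("scene","top"):
    s=bot.snapshot(n);pickle.dump(s,open(f'pics/{n}0.pkl','wb'));cv2.imwrite(f'pics/{n}0.png',s['frame'])
    print(n,s['K'].tolist(),np.round(s['R'],4).tolist(),s['t'], -s['R'].T@s['t'])
E
```

```text
pics
0.0 [ 0.26649299 -0.56485026  0.30190664] [[0.904, 0.427, -0.001], [0.427, -0.904, 0.001], [0.0, -0.002, -1.0]]
scene [[464.53737610238034, 0.0, 258.90523146055705], [0.0, 464.53737610238034, 181.3769099872049], [0.0, 0.0, 1.0]] [[-0.58, 0.8146, 0.0074], [0.6757, 0.4862, -0.554], [-0.4549, -0.3163, -0.8325]] [ 0.28784372 -0.3443502   1.40465064] [1.03866748 0.37727241 0.9763759 ]
top [[437.94693165700176, 0.0, 251.28408374468583], [0.0, 437.94693165700176, 195.8079794981076], [0.0, 0.0, 1.0]] [[-0.0174, -0.9998, -0.0129], [-0.9985, 0.018, -0.0523], [0.0526, 0.012, -0.9985]] [0.01703341 0.50895609 0.98492703] [ 0.45670601 -0.00394974  1.01035227]
```

View pics/scene0.png

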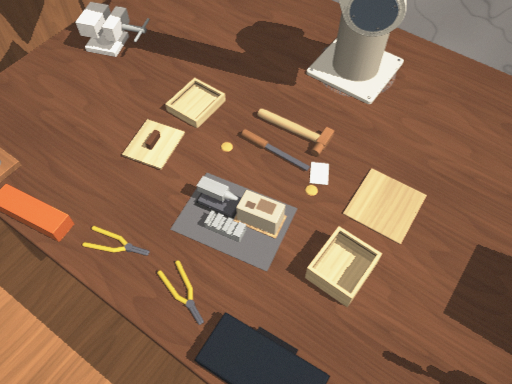

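View pics/top0.png

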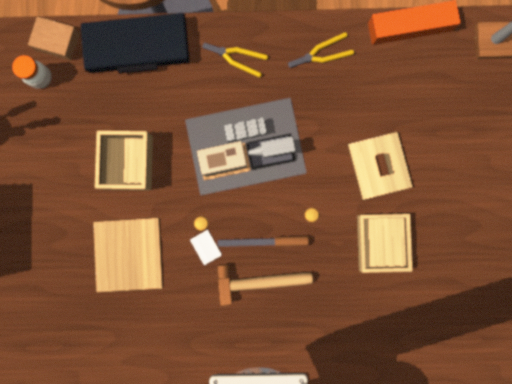

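The top view shows the deep case near (124,160), side board (128,255), brick (223,159), anvil (272,151), block (246,128), lid (380,165) and shallow case (386,243). I'll enlarge the crops.

```bash
python3 - <<'E'
import cv2
t=cv2.imread('pics/top0.png');s=cv2.imread('pics/scene0.png')
cv2.imwrite('pics/topc.png',cv2.resize(t[90:200,180:312],None,fx=6,fy=6,interpolation=cv2.INTER_CUBIC)[:600,:800])
cv2.imwrite('pics/scenec.png',cv2.resize(s[170:270,170:303],None,fx=6,fy=6,interpolation=cv2.INTER_CUBIC)[:600,:800])
E
```

```text
(no output)
```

View pics/topc.png

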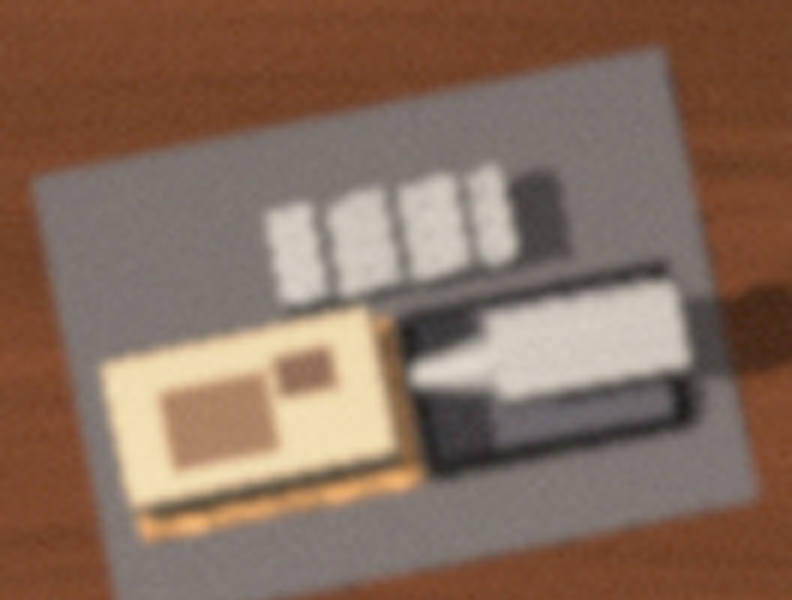

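View pics/scenec.png

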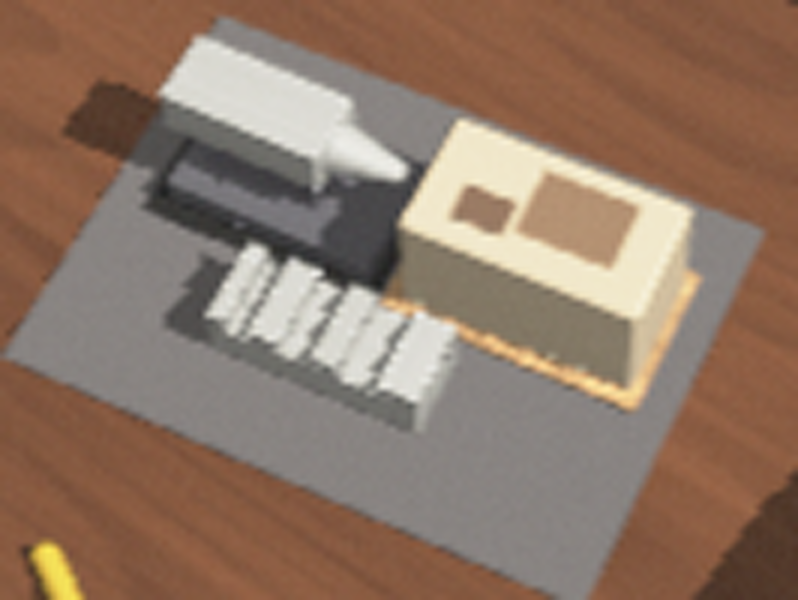

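Brick, anvil (horn towards the brick) and block are clear in both crops. I'll triangulate the corners I read there, and find the board, cases and lid by wood mask.

```bash
cat >h.py <<'E'
import cv2,numpy as np,pickle
def load(n): return pickle.load(open(f'pics/{n}.pkl','rb'))
def P(s): return s['K']@np.c_[s['R'],s['t']]
def tri(a,pa,b,pb):
    X=cv2.triangulatePoints(P(a),P(b),np.float64(pa).reshape(-1,2).T,np.float64(pb).reshape(-1,2).T);return (X[:3]/X[3]).T
def ray(s,p,z):
    p=np.float64(p).reshape(-1,2);d=np.c_[p,np.ones(len(p))]@np.linalg.inv(s['K']).T@s['R'];c=-s['R'].T@s['t']
    return c+d*((z-c[2])/d[:,2])[:,None]
def proj(s,X): 
    q=(np.atleast_2d(X)@s['R'].T+s['t'])@s['K'].T;return q[:,:2]/q[:,2:]
def crop(c,o,f=6): return (np.float64(c)+.5)/f-.5+np.array(o)
def rect(X):  # ordered corners ++,+-,--,-+ : centre, edge lengths, yaw of edge 0->1
    X=np.asarray(X);e=[np.linalg.norm(X[(i+1)%4]-X[i]) for i in range(4)]
    d=X[1]-X[0]+X[2]-X[3];return np.round(X.mean(0),4),np.round(e,3),round(np.degrees(np.arctan2(d[1],d[0])),1)
def go(o,xyz,yaw):  # tool-down goal: grasp pt xyz, yaw deg of tool x -> slide mm, rot units
    R=o['tool_rot'];d=np.array(xyz)+[0,0,.061]-o['eef_pos'];y0=np.degrees(np.arctan2(R[1,0],R[0,0]))
    return np.round(R.T@d*1000,0),round(-(yaw-y0)/5,2)
E
python3 - <<'E'
from h import *
a,b=load('top0'),load('scene0');oa,ob=(180,90),(170,170)
for n,pa,pb in [('brick',[(100,362),(368,308),(402,455),(130,503)],[(635,318),(400,225),(460,120),(692,212)]),
 ('block',[(265,208),(500,165),(518,262),(283,305)],[(420,385),(208,312),(252,243),(457,335)]),
 ('anvil',[(485,318),(680,280),(690,370),(500,398)],[(318,165),(162,92),(205,38),(352,100)])]:
    X=tri(a,crop(pa,oa),b,crop(pb,ob));print(n,rect(X),np.round(X[:,2],3))
for n,s in(('top',a),('scene',b)):
    h=cv2.cvtColor(s['frame'],cv2.COLOR_BGR2HSV);m=cv2.inRange(h,(12,40,125),(32,190,255))
    m=cv2.morphologyEx(m,cv2.MORPH_OPEN,np.ones((2,2)))
    for c in cv2.findContours(m,cv2.RETR_EXTERNAL,cv2.CHAIN_APPROX_NONE)[0]:
        if cv2.contourArea(c)>600:
            q=cv2.approxPolyDP(cv2.convexHull(c),5,True)[:,0];print(n,cv2.contourArea(c),q.tolist(),cv2.minAreaRect(c))
u=lambda f:cv2.resize(f,None,fx=4,fy=4,interpolation=cv2.INTER_CUBIC)
A,B=a['frame'],b['frame']
o=np.zeros((600,800,3),np.uint8)
for i,(f,x,y) in enumerate([(A,88,122),(A,340,125),(B,300,222),(B,115,112)]):
    o[(i//2)*300:(i//2)*300+300,(i%2)*400:(i%2)*400+400]=u(f[y:y+75,x:x+100])
cv2.imwrite('pics/quad.png',o)
E
```

```text
brick (array([0.5915, 0.0716, 0.0619]), array([0.098, 0.055, 0.1  , 0.053]), np.float64(-80.2)) [0.065 0.062 0.058 0.062]
block (array([0.6601, 0.02  , 0.0294]), array([0.091, 0.037, 0.091, 0.038]), np.float64(-79.8)) [0.041 0.029 0.025 0.024]
anvil (array([ 0.6129, -0.0515,  0.0615]), array([0.071, 0.032, 0.069, 0.03 ]), np.float64(-81.7)) [0.06  0.063 0.059 0.064]
top 1292.0 [[218, 269], [311, 275], [313, 283], [222, 306]] ((265.5, 286.0), (40.0, 95.0), 90.0)
top 4765.0 [[159, 218], [163, 289], [97, 293], [93, 224]] ((127.55329895019531, 255.54812622070312), (73.5321273803711, 67.60758209228516), 87.08915710449219)
top 3176.5 [[410, 214], [414, 271], [361, 274], [358, 215]] ((384.947509765625, 244.00274658203125), (60.75801086425781, 55.291893005371094), 86.98721313476562)
top 1543.5 [[245, 143], [250, 172], [203, 180], [197, 151]] ((223.70301818847656, 161.37435913085938), (33.6524543762207, 50.33591079711914), 78.2317123413086)
top 3088.5 [[398, 132], [413, 188], [363, 201], [348, 144]] ((380.1764221191406, 166.28631591796875), (60.93721389770508, 53.52941131591797), 75.068580627
[... 1217 characters left out ...]
411133, 53.77897644042969), 32.82853698730469)
scene 805.0 [[259, 111], [329, 128], [334, 136], [319, 154]] ((296.74267578125, 123.33584594726562), (76.90765380859375, 27.762916564941406), 32.53506851196289)
scene 1746.5 [[195, 78], [226, 94], [199, 128], [166, 105]] ((196.86068725585938, 102.31807708740234), (41.40123748779297, 53.89455795288086), 46.84760665893555)
scene 1148.0 [[390, 34], [377, 74], [350, 80], [361, 38]] ((369.3027648925781, 56.99083709716797), (27.585397720336914, 55.93705749511719), 16.699243545532227)
scene 1912.5 [[78, 0], [77, 21], [30, 53], [0, 61], [0, 15], [46, 0]] ((38.058956146240234, 26.480770111083984), (45.4283447265625, 93.77088928222656), 71.93952178955078)
```

View pics/quad.png

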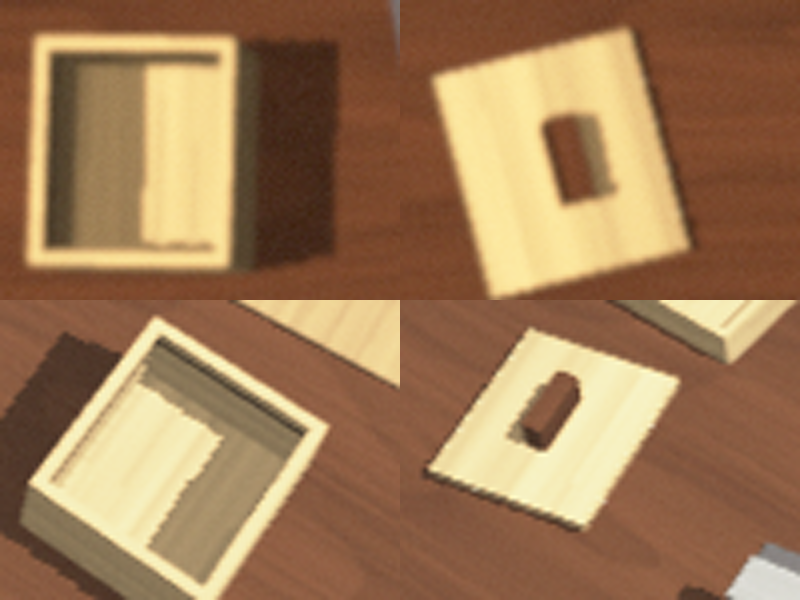

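The quad shows the deep case rim, and the lid with its handle along the lid's long side; the corners are readable. I'll triangulate case, lid and board and work out the first moves.

```bash
python3 - <<'E'
from h import *
from workcell import bot
a,b=load('top0'),load('scene0')
for n,pa,pb in [('case',crop([(32,35),(238,38),(233,270),(26,268)],(88,122),4),crop([(204,297),(30,185),(155,18),(328,128)],(300,222),4)),
 ('lid',crop([(32,75),(230,28),(292,248),(90,298)],(340,125),4),crop([(184,221),(28,167),(130,28),(280,78)],(115,112),4)),
 ('board',[(93,224),(159,218),(163,289),(97,293)],[(402,244),(344,215),(371,169),(427,195)])]:
    X=tri(a,pa,b,pb);print(n,rect(X),np.round(X[:,2],3))
    print('   plane',rect(ray(a,pa,dict(case=.056,lid=.014,board=.006)[n])),rect(ray(b,pb,dict(case=.056,lid=.014,board=.006)[n])))
o=bot.get_obs()
for n,p,y in[('anvil',(.6129,-.0515,.13),99),('brick',(.5915,.0716,.13),99.5)]: print(n,go(o,p,y))
E
```

```text
case (array([0.5919, 0.2937, 0.0537]), array([0.109, 0.128, 0.112, 0.128]), np.float64(-91.9)) [0.063 0.052 0.049 0.051]
   plane (array([0.5916, 0.2935, 0.056 ]), array([0.114, 0.128, 0.114, 0.129]), np.float64(-91.8)) (array([0.5935, 0.2938, 0.056 ]), array([0.105, 0.126, 0.11 , 0.122]), np.float64(-91.0))
lid (array([ 0.5735, -0.2856,  0.0148]), array([0.117, 0.131, 0.117, 0.131]), np.float64(-77.5)) [0.019 0.014 0.012 0.014]
   plane (array([ 0.5739, -0.2861,  0.014 ]), array([0.116, 0.13 , 0.118, 0.131]), np.float64(-77.4)) (array([ 0.573 , -0.2856,  0.014 ]), array([0.114, 0.129, 0.115, 0.128]), np.float64(-76.6))
board (array([ 0.3755,  0.2971, -0.0066]), array([0.151, 0.163, 0.152, 0.159]), np.float64(-86.9)) [-0.004 -0.008 -0.01  -0.004]
   plane (array([0.3771, 0.2927, 0.006 ]), array([0.153, 0.162, 0.151, 0.158]), np.float64(-86.6)) (array([0.3834, 0.299 , 0.006 ]), array([0.148, 0.159, 0.15 , 0.158]), np.float64(-85.7))
anvil (array([ 532., -316.,  111.]), np.float64(-14.75))
brick (array([ 565., -437.,  112.]), np.float64(-14.85))
```

Sizes and heights agree with the text: brick top 62, anvil top 61, block top 29, rim 54, plate 15 mm. The board came out about 10 mm low, so I use its plane casts. First move: hover over the anvil.

>>> play_rows(
  slide=[
    [133, -79, 28],
    [266, -158, 56],
    [400, -237, 84],
    [532, -316, 111],
    [532, -316, 111],
    [532, -316, 111],
    [532, -316, 111],
    [532, -316, 111],
    [532, -316, 111],
    [532, -316, 111],
    [532, -316, 111],
    [532, -316, 111],
    [532, -316, 111],
    [532, -316, 111],
  ],
  delta_rot=[
    [0, 0, -4],
    [0, 0, -8],
    [0, 0, -12],
    [0, 0, -14.8],
    [0, 0, -14.8],
    [0, 0, -14.8],
    [0, 0, -14.8],
    [0, 0, -14.8],
    [0, 0, -14.8],
    [0, 0, -14.8],
    [0, 0, -14.8],
    [0, 0, -14.8],
    [0, 0, -14.8],
    [0, 0, -14.8],
  ],
  fingers=[0, 0, 0, 0, 0, 0, 0, 0, 0, 0, 0, 0, 0, 0],
  grip_force=30,
)

```text
time_s: 1.85
eef_pos: [0.6125, -0.0538, 0.192]
tool_rot: [[-0.159, 0.987, 0.0], [0.987, 0.159, -0.0], [-0.0, 0.0, -1.0]]
wrist_force: [-0.7, 0.7, 1.2]
finger_gap: 0.997
grasp_force: 0.0
```

>>> play_rows(
  slide=[
    [2, 0, 30],
    [2, 0, 60],
    [2, 0, 77],
    [2, 0, 77],
    [2, 0, 77],
    [2, 0, 77],
    [2, 0, 77],
    [2, 0, 77],
    [2, 0, 77],
    [2, 0, 77],
    [2, 0, 77],
  ],
  delta_rot=[
    [0, 0, 0],
    [0, 0, 0],
    [0, 0, 0],
    [0, 0, 0],
    [0, 0, 0],
    [0, 0, 0],
    [0, 0, 0],
    [0, 0, 0],
    [0, 0, 0],
    [0, 0, 0],
    [0, 0, 0],
  ],
  fingers=[0, 0, 0, 0, 0.8, 0.8, 0.8, 0.8, 0.8, 0.8, 0.8],
  grip_force=35,
)

```text
time_s: 3.22
eef_pos: [0.6132, -0.0505, 0.1148]
tool_rot: [[-0.161, 0.987, 0.001], [0.987, 0.161, -0.0], [-0.0, 0.001, -1.0]]
wrist_force: [1.9, -0.4, 0.0]
finger_gap: 0.362
grasp_force: 35.0
```

```bash
python3 - <<'E'
from h import *
from workcell import bot
o=bot.get_obs();print(o['grasp_force'],o['finger_gap'],o['eef_pos'],go(o,(.4218,.2824,.155),93))
E
```

```text
34.99986290931702 0.3623283849865976 [ 0.61318168 -0.05050104  0.11481702] (array([ 359., -135., -101.]), np.float64(1.25))
```

>>> play_rows(
  slide=[
    [0, 0, -20],
    [0, 0, -50],
    [0, 0, -80],
    [0, 0, -101],
    [40, -15, -101],
    [80, -30, -101],
    [120, -45, -101],
    [160, -60, -101],
    [200, -75, -101],
    [240, -90, -101],
    [280, -105, -101],
    [320, -120, -101],
    [345, -130, -101],
    [359, -135, -101],
    [359, -135, -101],
    [359, -135, -101],
  ],
  delta_rot=[
    [0, 0, 0],
    [0, 0, 0],
    [0, 0, 0],
    [0, 0, 0],
    [0, 0, 0.2],
    [0, 0, 0.4],
    [0, 0, 0.6],
    [0, 0, 0.8],
    [0, 0, 1.0],
    [0, 0, 1.2],
    [0, 0, 1.25],
    [0, 0, 1.25],
    [0, 0, 1.25],
    [0, 0, 1.25],
    [0, 0, 1.25],
    [0, 0, 1.25],
  ],
  fingers=[0.8, 0.8, 0.8, 0.8, 0.8, 0.8, 0.8, 0.8, 0.8, 0.8, 0.8, 0.8, 0.8, 0.8, 0.8, 0.8],
)

```text
time_s: 5.22
eef_pos: [0.4219, 0.2815, 0.2158]
tool_rot: [[-0.052, 0.999, -0.0], [0.999, 0.052, -0.0], [-0.0, -0.0, -1.0]]
wrist_force: [1.2, -0.0, -7.6]
finger_gap: 0.362
grasp_force: 35.0
```

>>> play_rows(
  slide=[
    [0, 0, 30],
    [0, 0, 60],
    [0, 0, 85],
    [0, 0, 95],
    [0, 0, 99],
    [0, 0, 99],
    [0, 0, 99],
  ],
  delta_rot=[
    [0, 0, 0],
    [0, 0, 0],
    [0, 0, 0],
    [0, 0, 0],
    [0, 0, 0],
    [0, 0, 0],
    [0, 0, 0],
  ],
  fingers=[0.8, 0.8, 0.8, 0.8, 0.8, 0.8, 0.8],
)

```text
time_s: 6.1
eef_pos: [0.4222, 0.2824, 0.1175]
tool_rot: [[-0.052, 0.999, 0.001], [0.999, 0.052, 0.001], [0.001, 0.001, -1.0]]
wrist_force: [-0.1, 0.0, -6.7]
finger_gap: 0.361
grasp_force: 35.0
```

>>> play_rows(
  slide=[
    [0, 0, 1.5],
    [0, 0, 1.5],
    [0, 0, 1.5],
    [0, 0, 1.5],
    [0, 0, 1.5],
    [0, 0, -30],
    [0, 0, -75],
    [0, 0, -75],
  ],
  delta_rot=[
    [0, 0, 0],
    [0, 0, 0],
    [0, 0, 0],
    [0, 0, 0],
    [0, 0, 0],
    [0, 0, 0],
    [0, 0, 0],
    [0, 0, 0],
  ],
  fingers=[0.8, 0.4, 0.4, 0.4, 0.4, 0.3, 0, 0],
)

```text
time_s: 7.1
eef_pos: [0.4232, 0.2831, 0.1945]
tool_rot: [[-0.052, 0.999, 0.005], [0.999, 0.052, 0.003], [0.003, 0.005, -1.0]]
wrist_force: [0.5, 0.5, -0.8]
finger_gap: 0.883
grasp_force: 0.0
```

```bash
python3 - <<'E'
from h import *
from workcell import bot
o=bot.get_obs();print(o['eef_pos'],o['finger_gap'],go(o,(.5915,.0716,.131),99.8))
s=bot.snapshot('top');pickle.dump(s,open('pics/top1.pkl','wb'));cv2.imwrite('pics/top1.png',s['frame'])
E
```

```text
[0.42320945 0.28312533 0.19453658] 0.8829619768352652 (array([-220.,  157.,    3.]), np.float64(-1.36))
```

View pics/top1.png

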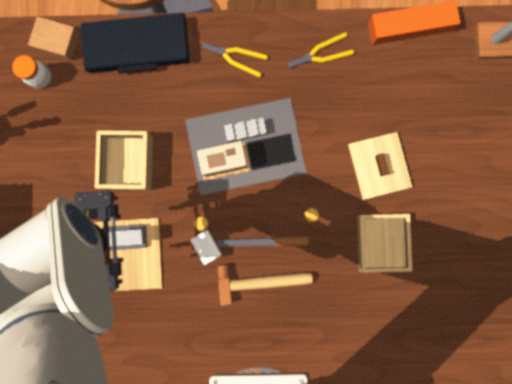

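The anvil (128,236) stands on the board; its black mat at (272,151) is now bare. Next, the brick.

>>> play_rows(
  slide=[
    [-50, 36, -20],
    [-100, 72, -20],
    [-150, 107, -10],
    [-200, 143, 0],
    [-220, 157, 3],
    [-220, 157, 3],
    [-220, 157, 3],
    [-220, 157, 40],
    [-220, 157, 79],
    [-220, 157, 79],
    [-220, 157, 79],
    [-220, 157, 79],
    [-220, 157, 79],
    [-220, 157, 79],
    [-220, 157, 79],
    [-220, 157, 79],
  ],
  delta_rot=[
    [0, 0, -0.4],
    [0, 0, -0.8],
    [0, 0, -1.2],
    [0, 0, -1.36],
    [0, 0, -1.36],
    [0, 0, -1.36],
    [0, 0, -1.36],
    [0, 0, -1.36],
    [0, 0, -1.36],
    [0, 0, -1.36],
    [0, 0, -1.36],
    [0, 0, -1.36],
    [0, 0, -1.36],
    [0, 0, -1.36],
    [0, 0, -1.36],
    [0, 0, -1.36],
  ],
  fingers=[0, 0, 0, 0, 0, 0, 0, 0, 0, 0, 0.6, 0.6, 0.6, 0.6, 0.6, 0.6],
  grip_force=25,
)

```text
time_s: 9.15
eef_pos: [0.5909, 0.0707, 0.1138]
tool_rot: [[-0.17, 0.985, 0.002], [0.985, 0.17, 0.0], [-0.0, 0.002, -1.0]]
wrist_force: [-0.1, 1.0, 5.8]
finger_gap: 0.624
grasp_force: 24.9
```

```bash
python3 - <<'E'
from h import *
from workcell import bot
o=bot.get_obs();print(o['grasp_force'],o['finger_gap'],o['eef_pos'],go(o,(.339,.2927,.155),93))
E
```

```text
24.912280440330505 0.6243179687178232 [0.59085332 0.07073244 0.11378808] (array([ 262., -210., -103.]), np.float64(1.36))
```

>>> play_rows(
  slide=[
    [0, 0, -20],
    [0, 0, -50],
    [0, 0, -80],
    [0, 0, -103],
    [35, -28, -103],
    [70, -56, -103],
    [105, -84, -103],
    [140, -112, -103],
    [175, -140, -103],
    [210, -168, -103],
    [245, -196, -103],
    [262, -210, -103],
    [262, -210, -103],
    [262, -210, -103],
    [262, -210, -73],
    [262, -210, -43],
    [262, -210, -18],
    [262, -210, -8],
    [262, -210, -4],
    [262, -210, -4],
  ],
  delta_rot=[
    [0, 0, 0],
    [0, 0, 0],
    [0, 0, 0],
    [0, 0, 0],
    [0, 0, 0.2],
    [0, 0, 0.4],
    [0, 0, 0.6],
    [0, 0, 0.8],
    [0, 0, 1.0],
    [0, 0, 1.2],
    [0, 0, 1.36],
    [0, 0, 1.36],
    [0, 0, 1.36],
    [0, 0, 1.36],
    [0, 0, 1.36],
    [0, 0, 1.36],
    [0, 0, 1.36],
    [0, 0, 1.36],
    [0, 0, 1.36],
    [0, 0, 1.36],
  ],
  fingers=[0.6, 0.6, 0.6, 0.6, 0.6, 0.6, 0.6, 0.6, 0.6, 0.6, 0.6, 0.6, 0.6, 0.6, 0.6, 0.6, 0.6, 0.6, 0.6, 0.6],
)

```text
time_s: 11.65
eef_pos: [0.3389, 0.2931, 0.1171]
tool_rot: [[-0.052, 0.999, 0.001], [0.999, 0.052, 0.0], [0.0, 0.001, -1.0]]
wrist_force: [-0.7, 0.5, -1.1]
finger_gap: 0.629
grasp_force: 24.9
```

>>> play_rows(
  slide=[
    [0, 0, 2],
    [0, 0, 2],
    [0, 0, 2],
    [0, 0, 2],
    [0, 0, 2],
    [0, 0, -30],
    [0, 0, -75],
    [0, 0, -95],
    [0, 0, -95],
    [0, 0, -95],
  ],
  delta_rot=[
    [0, 0, 0],
    [0, 0, 0],
    [0, 0, 0],
    [0, 0, 0],
    [0, 0, 0],
    [0, 0, 0],
    [0, 0, 0],
    [0, 0, 0],
    [0, 0, 0],
    [0, 0, 0],
  ],
  fingers=[0.6, 0.6, 0.25, 0.25, 0.25, 0.25, 0.25, 0.25, 0.25, 0.25],
)

```text
time_s: 12.9
eef_pos: [0.3381, 0.2928, 0.211]
tool_rot: [[-0.052, 0.999, -0.001], [0.999, 0.052, -0.001], [-0.001, -0.001, -1.0]]
wrist_force: [-0.0, -0.3, -0.5]
finger_gap: 0.75
grasp_force: 0.0
```

```bash
python3 - <<'E'
from h import *
from workcell import bot
o=bot.get_obs();print(o['eef_pos'],o['finger_gap'],o['wrist_force'],go(o,(.6601,.0200,.131),99.9))
s=bot.snapshot('top');pickle.dump(s,open('pics/top2.pkl','wb'));t=bot.snapshot('scene');pickle.dump(t,open('pics/scene2.pkl','wb'))
u=lambda f,k:cv2.resize(f,None,fx=k,fy=k,interpolation=cv2.INTER_CUBIC)
im=np.zeros((600,800,3),np.uint8)
im[:300,:400]=u(s['frame'][95:195,180:313],3)[:300,:][:,:400][:, :399] if 0 else u(s['frame'][95:195,180:313],3.0075)[:300,:400]
im[:300,400:]=u(s['frame'][200:300,60:193],3.0075)[:300,:400]
im[300:,:400]=u(t['frame'][170:270,170:303],3.0075)[:300,:400]
im[300:,400:]=u(t['frame'][150:250,320:453],3.0075)[:300,:400]
cv2.imwrite('pics/q2.png',im)
E
```

```text
[0.3380885  0.29277441 0.21096146] 0.7498724425389508 [-0.02827593 -0.32616626 -0.51287463] (array([-289.,  307.,   19.]), np.float64(-1.38))
```

View pics/q2.png

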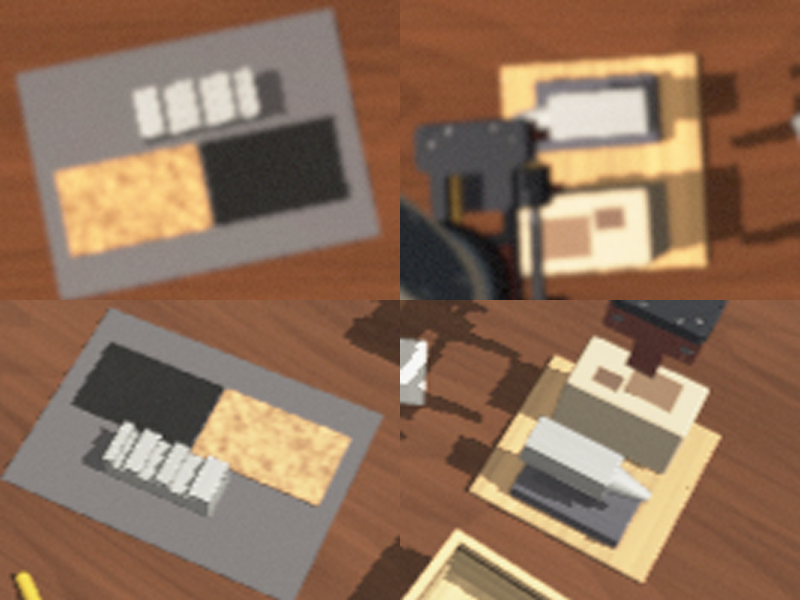

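Brick and anvil stand clear on the board, the block is in place and both mats are bare (cork centre ~(134,200), rubber ~(275,170) in the first pane).

>>> play_rows(
  slide=[
    [-50, 53, 0],
    [-100, 106, 0],
    [-150, 159, 0],
    [-200, 212, 0],
    [-250, 265, 10],
    [-289, 307, 19],
    [-289, 307, 19],
    [-289, 307, 19],
    [-289, 307, 19],
    [-289, 307, 19],
  ],
  delta_rot=[
    [0, 0, -0.3],
    [0, 0, -0.6],
    [0, 0, -0.9],
    [0, 0, -1.2],
    [0, 0, -1.4],
    [0, 0, -1.4],
    [0, 0, -1.4],
    [0, 0, -1.4],
    [0, 0, -1.4],
    [0, 0, -1.4],
  ],
  fingers=[0.2, 0.2, 0.2, 0.2, 0.2, 0.2, 0.2, 0.2, 0.2, 0.2],
)

```text
time_s: 14.25
eef_pos: [0.6591, 0.0216, 0.1922]
tool_rot: [[-0.175, 0.985, -0.002], [0.985, 0.175, 0.0], [0.0, -0.002, -1.0]]
wrist_force: [0.3, 0.7, -0.9]
finger_gap: 0.8
grasp_force: 0.0
```

```bash
python3 - <<'E'
from h import *
from workcell import bot
a,b=load('top2'),load('scene2')
for n,pa in(('cork',[(54,170),(200,143),(214,230),(69,257)]),('rubber',[(202,141),(333,117),(349,197),(214,224)])):
    print(n,rect(ray(a,crop(pa,(180,95),3.0075),.005)))
pb=crop([(322,204),(0,0),(223,88),(351,136)],(170,170),3.0075);X=tri(a,crop([(54,170),(0,0),(214,230),(69,257)],(180,95),3.0075),b,pb);print(np.round(X[[0,2,3]],4),(X[0]+X[2])/2)
pb=crop([(223,88),(112,44),(74,105)],(170,170),3.0075);X=tri(a,crop([(214,224),(349,197),(333,117)],(180,95),3.0075),b,pb);print(np.round(X,4),(X[0]+X[2])/2)
o=bot.get_obs();print(o['eef_pos'],go(o,(.6601,.02,.0245),99.9),go(o,(.6601,.02,.0245),100.2))
E
```

```text
cork (array([0.5909, 0.0691, 0.005 ]), array([0.114, 0.068, 0.113, 0.068]), np.float64(-80.5))
rubber (array([ 0.6122, -0.0391,  0.005 ]), array([0.102, 0.063, 0.106, 0.065]), np.float64(-80.2))
[[ 0.6137  0.1319  0.0079]
 [ 0.568   0.007  -0.0007]
 [ 0.5483  0.1187  0.0066]] [0.59084571 0.06948454 0.00360904]
[[ 0.5713  0.0081  0.0047]
 [ 0.5898 -0.095   0.0015]
 [ 0.6526 -0.0842 -0.0015]] [ 0.61195289 -0.03807129  0.00159261]
[0.65906376 0.02159791 0.19223964] (array([ -2.,   1., 107.]), np.float64(0.04)) (array([ -2.,   1., 107.]), np.float64(-0.02))
```

Mat centres: cork (0.591, 0.069), rubber (0.612, −0.039), both close to what the objects' start positions imply. Next, grip the block with the tips about 8 mm up, clear of the mats.

>>> play_rows(
  slide=[
    [-2, 1, 40],
    [-2, 1, 80],
    [-2, 1, 100],
    [-2, 1, 104],
    [-2, 1, 104],
    [-2, 1, 104],
    [-2, 1, 104],
    [-2, 1, 104],
    [-2, 1, 104],
    [-2, 1, 104],
    [-2, 1, 104],
  ],
  delta_rot=[
    [0, 0, 0],
    [0, 0, 0],
    [0, 0, 0],
    [0, 0, 0],
    [0, 0, 0],
    [0, 0, 0],
    [0, 0, 0],
    [0, 0, 0],
    [0, 0, 0],
    [0, 0, 0],
    [0, 0, 0],
  ],
  fingers=[0.2, 0.2, 0.2, 0.2, 0.2, 0.75, 0.75, 0.75, 0.75, 0.75, 0.75],
  grip_force=40,
)

```text
time_s: 15.62
eef_pos: [0.6616, 0.0187, 0.089]
tool_rot: [[-0.174, 0.985, 0.0], [0.985, 0.174, -0.0], [-0.0, 0.0, -1.0]]
wrist_force: [-1.1, -0.5, 5.0]
finger_gap: 0.406
grasp_force: 39.9
```

```bash
python3 - <<'E'
from h import *
from workcell import bot
o=bot.get_obs();print(o['grasp_force'],o['finger_gap'],o['eef_pos'],go(o,(.592,.2937,.15),88.2))
E
```

```text
39.93668742477894 0.4056049737848108 [0.66159626 0.01874564 0.08898452] (array([ 283.,  -21., -122.]), np.float64(2.36))
```

Gripped (35.7 mm). The case's long side lies along world x, so I turn the block +78° to yaw 178.

>>> play_rows(
  slide=[
    [0, 0, -20],
    [0, 0, -50],
    [0, 0, -85],
    [0, 0, -122],
    [30, -2, -122],
    [65, -5, -122],
    [100, -8, -122],
    [135, -10, -122],
    [170, -13, -122],
    [205, -15, -122],
    [240, -18, -122],
    [270, -20, -122],
    [283, -21, -122],
    [283, -21, -122],
    [283, -21, -122],
    [283, -21, -122],
    [283, -21, -122],
  ],
  delta_rot=[
    [0, 0, 0],
    [0, 0, 0],
    [0, 0, 0],
    [0, 0, -1],
    [0, 0, -2.5],
    [0, 0, -4],
    [0, 0, -5.5],
    [0, 0, -7],
    [0, 0, -8.5],
    [0, 0, -10],
    [0, 0, -11.5],
    [0, 0, -13],
    [0, 0, -14.5],
    [0, 0, -15.6],
    [0, 0, -15.6],
    [0, 0, -15.6],
    [0, 0, -15.6],
  ],
  fingers=[0.75, 0.75, 0.75, 0.75, 0.75, 0.75, 0.75, 0.75, 0.75, 0.75, 0.75, 0.75, 0.75, 0.75, 0.75, 0.75, 0.75],
)

```text
time_s: 17.75
eef_pos: [0.5917, 0.2935, 0.2107]
tool_rot: [[-0.999, 0.036, -0.0], [0.036, 0.999, -0.0], [0.0, -0.0, -1.0]]
wrist_force: [0.4, 0.1, -5.9]
finger_gap: 0.405
grasp_force: 39.9
```

```bash
python3 - <<'E'
from h import *
from workcell import bot
o=bot.get_obs();print(o['joints'],o['eef_pos'],go(o,(.592,.2937,.035),178.2))
s=bot.snapshot('scene')
u=lambda f,k:cv2.resize(f,None,fx=k,fy=k,interpolation=cv2.INTER_CUBIC)
cv2.imwrite('pics/s3.png',u(s['frame'][170:320,260:460],4))
E
```

```text
[ 4.42445732e-01  5.80599635e-01  1.60464863e+00  2.95193898e-05
  9.56575340e-01 -1.09205534e+00] [0.59166457 0.29348808 0.21070848] (array([ -0.,   0., 115.]), np.float64(-0.06))
```

View pics/s3.png

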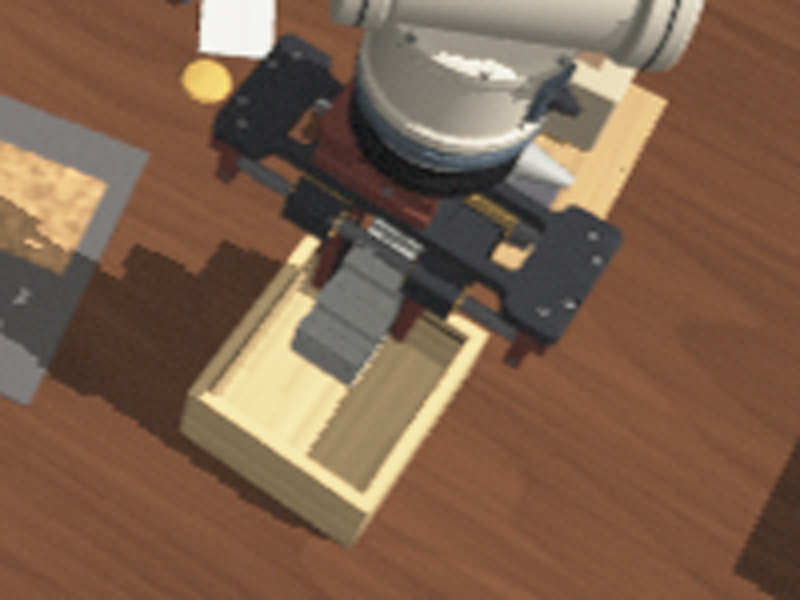

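The block hangs level and parallel to the case's long side (case centre ~(340,390) in the crop). Lowering it.

>>> play_rows(
  slide=[
    [0, 0, 30],
    [0, 0, 60],
    [0, 0, 85],
    [0, 0, 100],
    [0, 0, 110],
    [0, 0, 114],
    [0, 0, 116],
    [0, 0, 116],
    [0, 0, 116],
  ],
  delta_rot=[
    [0, 0, 0],
    [0, 0, 0],
    [0, 0, 0],
    [0, 0, 0],
    [0, 0, 0],
    [0, 0, 0],
    [0, 0, 0],
    [0, 0, 0],
    [0, 0, 0],
  ],
  fingers=[0.75, 0.75, 0.75, 0.75, 0.75, 0.75, 0.75, 0.75, 0.75],
)

```text
time_s: 18.92
eef_pos: [0.592, 0.294, 0.0953]
tool_rot: [[-0.999, 0.035, 0.001], [0.035, 0.999, 0.0], [-0.001, 0.0, -1.0]]
wrist_force: [0.6, -0.2, -7.1]
finger_gap: 0.41
grasp_force: 39.9
```

>>> play_rows(
  slide=[
    [0, 0, 1.5],
    [0, 0, 1.5],
    [0, 0, 1.5],
    [0, 0, 1.5],
    [0, 0, 1.5],
    [0, 0, -30],
    [0, 0, -80],
    [0, 0, -110],
    [0, 0, -110],
    [0, 0, -110],
  ],
  delta_rot=[
    [0, 0, 0],
    [0, 0, 0],
    [0, 0, 0],
    [0, 0, 0],
    [0, 0, 0],
    [0, 0, 0],
    [0, 0, 0],
    [0, 0, 0],
    [0, 0, 0],
    [0, 0, 0],
  ],
  fingers=[0.75, 0.75, 0.43, 0.43, 0.43, 0.43, 0.43, 0.43, 0.43, 0.43],
)

```text
time_s: 20.18
eef_pos: [0.5911, 0.2936, 0.2037]
tool_rot: [[-0.999, 0.035, -0.001], [0.035, 0.999, -0.001], [0.001, -0.001, -1.0]]
wrist_force: [0.2, -0.1, -0.3]
finger_gap: 0.571
grasp_force: 0.0
```

```bash
python3 - <<'E'
from h import *
from workcell import bot
o=bot.get_obs();print(o['eef_pos'],o['joints'][5],go(o,(.5737,-.2859,.13),102.6),go(o,(.5737,-.2859,.13),12.6))
E
```

```text
[0.59113794 0.29356889 0.20366385] -1.0930898177936859 (array([  -3., -580.,   13.]), np.float64(15.08)) (array([  -3., -580.,   13.]), np.float64(33.08))
```

>>> play_rows(
  slide=[
    [0, -30, -10],
    [0, -60, -10],
    [0, -95, -10],
    [0, -130, -10],
    [0, -165, -10],
    [0, -200, -10],
    [0, -235, 0],
    [0, -270, 0],
    [0, -305, 0],
    [0, -340, 0],
    [0, -375, 0],
    [0, -410, 0],
    [0, -445, 0],
    [0, -480, 0],
    [-3, -515, 5],
    [-3, -550, 13],
    [-3, -580, 13],
    [-3, -580, 13],
    [-3, -580, 13],
    [-3, -580, 13],
  ],
  delta_rot=[
    [0, 0, 2],
    [0, 0, 4],
    [0, 0, 6],
    [0, 0, 8],
    [0, 0, 10],
    [0, 0, 12],
    [0, 0, 14],
    [0, 0, 16],
    [0, 0, 18],
    [0, 0, 20],
    [0, 0, 22],
    [0, 0, 24],
    [0, 0, 26],
    [0, 0, 28],
    [0, 0, 30],
    [0, 0, 32],
    [0, 0, 33.1],
    [0, 0, 33.1],
    [0, 0, 33.1],
    [0, 0, 33.1],
  ],
  fingers=[0.43, 0.43, 0.43, 0.43, 0.43, 0.43, 0.43, 0.43, 0.43, 0.43, 0.43, 0.43, 0.43, 0.43, 0.43, 0.43, 0.43, 0.43, 0.43, 0.43],
)

```text
time_s: 22.68
eef_pos: [0.5744, -0.2848, 0.1911]
tool_rot: [[0.976, 0.218, -0.001], [0.218, -0.976, 0.001], [-0.001, -0.001, -1.0]]
wrist_force: [-0.6, -0.9, -0.1]
finger_gap: 0.567
grasp_force: 0.0
```

```bash
python3 - <<'E'
from h import *
from workcell import bot
a,b=load('top0'),load('scene0');C=[]
for s,(x0,y0,x1,y1) in((a,(362,145,400,185)),(b,(138,126,172,160))):
    h=cv2.cvtColor(s['frame'][y0:y1,x0:x1],cv2.COLOR_BGR2HSV);m=cv2.inRange(h,(0,100,20),(15,255,125))
    c=max(cv2.findContours(m,cv2.RETR_EXTERNAL,cv2.CHAIN_APPROX_NONE)[0],key=cv2.contourArea);M=cv2.moments(c);C.append((M['m10']/M['m00']+x0,M['m01']/M['m00']+y0));print(cv2.minAreaRect(c))
print(C,tri(a,C[0],b,C[1]))
o=bot.get_obs();print(o['eef_pos'],o['joints'][5],go(o,(.5737,-.2859,.036),12.6))
for n in('top','scene'):
    s=bot.snapshot(n);pickle.dump(s,open(f'pics/{n}4.pkl','wb'))
    if n=='top':t=s['frame']
u=lambda f,k:cv2.resize(f,None,fx=k,fy=k,interpolation=cv2.INTER_CUBIC)
cv2.imwrite('pics/q4.png',np.hstack([u(t[110:300,60:190],3),u(s['frame'][150:340,310:440],3)])[:600])
E
```

```text
((20.161537170410156, 19.592304229736328), (19.295272827148438, 8.595168113708496), 74.74488067626953)
((15.55762004852295, 15.224906921386719), (7.621385097503662, 17.437728881835938), 52.4314079284668)
[(382.03393939393936, 164.5660606060606), (152.7584097859327, 141.83180428134557)] [[ 0.57417689 -0.28994425  0.01299273]]
[ 0.57435698 -0.28476122  0.19113774] 0.8717113921690729 (array([-1.,  1., 94.]), np.float64(0.0))
```

View pics/q4.png

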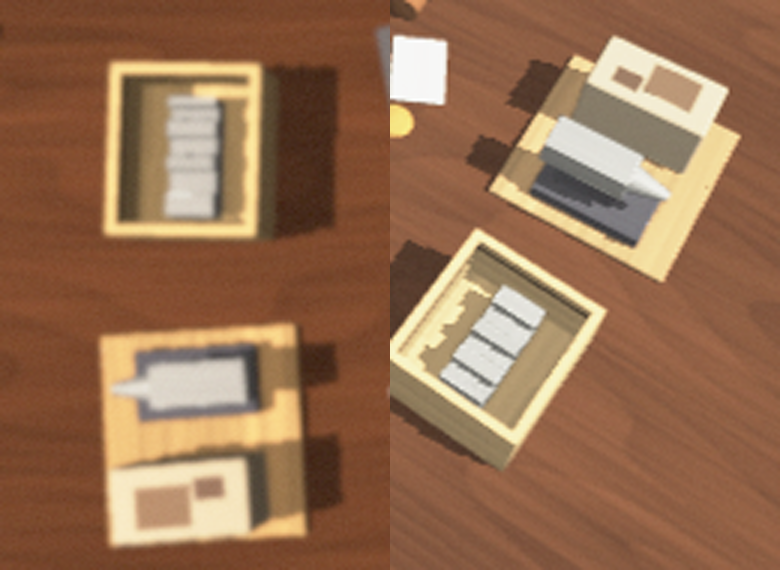

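The block lies flat in the case (192,157 in the left pane); brick and anvil stand on the board. Gripping the lid handle.

>>> play_rows(
  slide=[
    [-1, 1, 40],
    [-1, 1, 75],
    [-1, 1, 90],
    [-1, 1, 94],
    [-1, 1, 94],
    [-1, 1, 94],
    [-1, 1, 94],
    [-1, 1, 94],
    [-1, 1, 94],
    [-1, 1, 94],
    [-1, 1, 94],
  ],
  delta_rot=[
    [0, 0, 0],
    [0, 0, 0],
    [0, 0, 0],
    [0, 0, 0],
    [0, 0, 0],
    [0, 0, 0],
    [0, 0, 0],
    [0, 0, 0],
    [0, 0, 0],
    [0, 0, 0],
    [0, 0, 0],
  ],
  fingers=[0.43, 0.43, 0.43, 0.43, 0.43, 0.95, 0.95, 0.95, 0.95, 0.95, 0.95],
  grip_force=30,
)

```text
time_s: 24.15
eef_pos: [0.5738, -0.2872, 0.0979]
tool_rot: [[0.976, 0.217, 0.0], [0.217, -0.976, -0.0], [0.0, 0.0, -1.0]]
wrist_force: [-1.2, 0.3, 4.7]
finger_gap: 0.181
grasp_force: 30.0
```

```bash
python3 - <<'E'
from h import *
from workcell import bot
o=bot.get_obs();print(o['grasp_force'],o['finger_gap']*88,o['eef_pos'],o['wrist_force'],go(o,(.592,.2937,.17),-1.8))
E
```

```text
29.98609185218811 15.896115100075166 [ 0.57381443 -0.28716216  0.09794851] [-1.1663829   0.33864824  4.659332  ] (array([ 144., -563., -133.]), np.float64(2.86))
```

>>> play_rows(
  slide=[
    [0, 0, -20],
    [0, 0, -60],
    [0, 0, -100],
    [0, 0, -133],
    [11, -43, -133],
    [22, -86, -133],
    [33, -129, -133],
    [44, -172, -133],
    [55, -215, -133],
    [66, -258, -133],
    [77, -301, -133],
    [88, -344, -133],
    [99, -387, -133],
    [110, -430, -133],
    [121, -473, -133],
    [132, -516, -133],
    [144, -563, -133],
    [144, -563, -133],
    [144, -563, -133],
    [144, -563, -133],
  ],
  delta_rot=[
    [0, 0, 0],
    [0, 0, 0],
    [0, 0, 0],
    [0, 0, 0],
    [0, 0, 0.25],
    [0, 0, 0.5],
    [0, 0, 0.75],
    [0, 0, 1],
    [0, 0, 1.25],
    [0, 0, 1.5],
    [0, 0, 1.75],
    [0, 0, 2],
    [0, 0, 2.25],
    [0, 0, 2.5],
    [0, 0, 2.75],
    [0, 0, 2.86],
    [0, 0, 2.86],
    [0, 0, 2.86],
    [0, 0, 2.86],
    [0, 0, 2.86],
  ],
  fingers=[0.95, 0.95, 0.95, 0.95, 0.95, 0.95, 0.95, 0.95, 0.95, 0.95, 0.95, 0.95, 0.95, 0.95, 0.95, 0.95, 0.95, 0.95, 0.95, 0.95],
)

```text
time_s: 26.65
eef_pos: [0.5924, 0.2924, 0.2309]
tool_rot: [[0.999, -0.033, -0.0], [-0.033, -0.999, -0.0], [-0.0, 0.0, -1.0]]
wrist_force: [-0.1, 0.1, -1.3]
finger_gap: 0.183
grasp_force: 30.0
```

>>> play_rows(
  slide=[
    [0, 0, 20],
    [0, 0, 40],
    [0, 0, 60],
    [0, 0, 68],
    [0, 0, 68],
    [0, 0, 68],
  ],
  delta_rot=[
    [0, 0, 0],
    [0, 0, 0],
    [0, 0, 0],
    [0, 0, 0],
    [0, 0, 0],
    [0, 0, 0],
  ],
  fingers=[0.95, 0.95, 0.95, 0.95, 0.95, 0.95],
)

```text
time_s: 27.4
eef_pos: [0.5928, 0.2939, 0.1632]
tool_rot: [[1.0, -0.031, 0.001], [-0.031, -1.0, 0.0], [0.001, -0.0, -1.0]]
wrist_force: [0.4, -0.1, -1.5]
finger_gap: 0.18
grasp_force: 30.0
```

```bash
python3 - <<'E'
from h import *
from workcell import bot
o=bot.get_obs();print(o['joints'][5],o['eef_pos'],o['wrist_force'],o['finger_gap']*88,go(o,(.592,.2937,.1),-1.8))
u=lambda f,k:cv2.resize(f,None,fx=k,fy=k,interpolation=cv2.INTER_CUBIC)
t=bot.snapshot('top');s=bot.snapshot('scene');pickle.dump(s,open('pics/scene5.pkl','wb'));pickle.dump(t,open('pics/top5.pkl','wb'))
cv2.imwrite('pics/q5.png',np.hstack([u(t['frame'][110:210,70:170],4),u(s['frame'][215:315,295:395],4)]))
E
```

```text
2.0443590354775223 [0.59279474 0.29393742 0.16318072] [ 0.38141219 -0.06845372 -1.53763574] 15.7996224398475 (array([-1.,  0.,  2.]), np.float64(0.0))
```

View pics/q5.png

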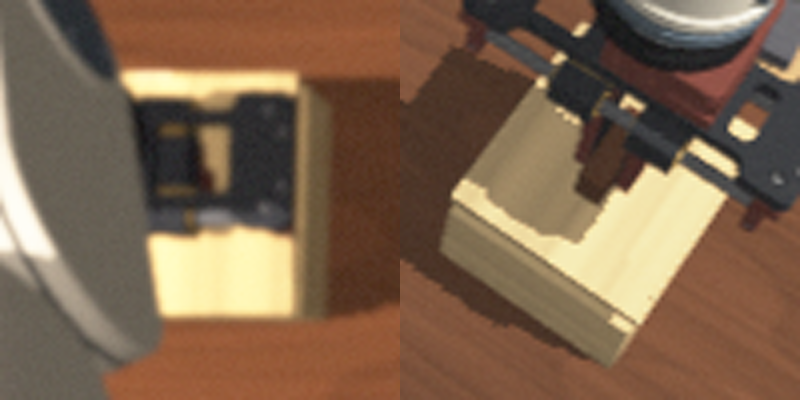

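The lid hangs squarely over the case (right edge at column 299, ends at rows 72 and 319 in the left pane). I'll check it numerically and find the remaining descent.

```bash
python3 - <<'E'
from h import *
t,s=load('top5'),load('scene5')
print(ray(t,crop([(299,72),(297,319),(298,195)],(70,110),4),.079))
# scene: plate top corners ++ , +- , expected from tool pose
c=np.array([.5928,.2939]);y=np.radians(-1.8);R=np.array([[np.cos(y),-np.sin(y)],[np.sin(y),np.cos(y)]])
for q in((.065,.057),(.065,-.057),(-.065,-.057)):
    X=np.r_[c+R@np.array(q),.079];print(np.round(X,4),(proj(s,X)+.5-[295,215])*4-.5-0)
E
```

```text
[[0.6569379  0.23494773 0.079     ]
 [0.52364507 0.2366279  0.079     ]
 [0.59031369 0.23578972 0.079     ]]
[0.6596 0.3488 0.079 ] [[237.44015527 321.65102725]]
[0.656  0.2349 0.079 ] [[ 48.09741298 192.72328028]]
[0.526 0.239 0.079] [[180.10504957  18.60206184]]
```

>>> play_rows(
  slide=[
    [0, 0, 4],
    [0, 0, 8],
    [0, 0, 11],
    [0, 0, 13],
    [0, 0, 14],
    [0, 0, 14],
    [0, 0, 14],
  ],
  delta_rot=[
    [0, 0, 0],
    [0, 0, 0],
    [0, 0, 0],
    [0, 0, 0],
    [0, 0, 0],
    [0, 0, 0],
    [0, 0, 0],
  ],
  fingers=[0.95, 0.95, 0.95, 0.95, 0.95, 0.95, 0.95],
)

```text
time_s: 28.38
eef_pos: [0.5925, 0.2937, 0.1488]
tool_rot: [[1.0, -0.031, 0.0], [-0.031, -1.0, 0.0], [0.0, -0.0, -1.0]]
wrist_force: [1.6, -0.1, -1.7]
finger_gap: 0.181
grasp_force: 30.0
```

No catching; seat, release, retreat.

>>> play_rows(
  slide=[
    [0, 0, 1],
    [0, 0, 1.5],
    [0, 0, 1.5],
    [0, 0, 1.5],
    [0, 0, 1.5],
    [0, 0, 1.5],
    [0, 0, -40],
    [0, 0, -90],
    [0, 0, -90],
    [0, 0, -90],
  ],
  delta_rot=[
    [0, 0, 0],
    [0, 0, 0],
    [0, 0, 0],
    [0, 0, 0],
    [0, 0, 0],
    [0, 0, 0],
    [0, 0, 0],
    [0, 0, 0],
    [0, 0, 0],
    [0, 0, 0],
  ],
  fingers=[0.95, 0.95, 0.95, 0.6, 0.6, 0.6, 0.6, 0.6, 0.6, 0.6],
)

```text
time_s: 29.62
eef_pos: [0.5921, 0.2935, 0.2383]
tool_rot: [[1.0, -0.031, -0.0], [-0.031, -1.0, -0.0], [-0.0, 0.0, -1.0]]
wrist_force: [-0.1, -0.3, 0.4]
finger_gap: 0.4
grasp_force: 0.0
```

```bash
python3 - <<'E'
from h import *
from workcell import bot
o=bot.get_obs();print(o['joints'][5],o['eef_pos'],go(o,(.339,.2927,.16),93))
E
```

```text
2.0443758573601087 [0.59205469 0.29351771 0.23826737] (array([-253.,    9.,   17.]), np.float64(-18.96))
```

>>> play_rows(
  slide=[
    [-40, 0, 0],
    [-80, 2, 0],
    [-120, 4, 0],
    [-160, 6, 0],
    [-200, 8, 5],
    [-253, 9, 17],
    [-253, 9, 17],
    [-253, 9, 17],
    [-253, 9, 17],
    [-253, 9, 17],
    [-253, 9, 17],
    [-253, 9, 17],
  ],
  delta_rot=[
    [0, 0, -2],
    [0, 0, -4],
    [0, 0, -6],
    [0, 0, -8],
    [0, 0, -10],
    [0, 0, -12],
    [0, 0, -14],
    [0, 0, -16],
    [0, 0, -18],
    [0, 0, -19],
    [0, 0, -19],
    [0, 0, -19],
  ],
  fingers=[0.25, 0.25, 0.25, 0.25, 0.25, 0.25, 0.25, 0.25, 0.25, 0.25, 0.25, 0.25],
)

```text
time_s: 31.12
eef_pos: [0.3389, 0.2923, 0.221]
tool_rot: [[-0.054, 0.999, -0.001], [0.999, 0.054, -0.001], [-0.001, -0.001, -1.0]]
wrist_force: [-0.1, 1.2, 0.0]
finger_gap: 0.752
grasp_force: 0.0
```

```bash
python3 - <<'E'
from h import *
from workcell import bot
o=bot.get_obs();print(o['eef_pos'],o['finger_gap'],go(o,(.339,.2927,.0545),93))
E
```

```text
[0.33889917 0.29232278 0.22096536] 0.7520579496450317 (array([  0.,   0., 105.]), np.float64(0.02))
```

>>> play_rows(
  slide=[
    [0, 0, 40],
    [0, 0, 80],
    [0, 0, 100],
    [0, 0, 105],
    [0, 0, 105],
    [0, 0, 105],
    [0, 0, 105],
    [0, 0, 105],
    [0, 0, 105],
    [0, 0, 105],
  ],
  delta_rot=[
    [0, 0, 0],
    [0, 0, 0],
    [0, 0, 0],
    [0, 0, 0],
    [0, 0, 0],
    [0, 0, 0],
    [0, 0, 0],
    [0, 0, 0],
    [0, 0, 0],
    [0, 0, 0],
  ],
  fingers=[0.25, 0.25, 0.25, 0.25, 0.25, 0.6, 0.6, 0.6, 0.6, 0.6],
  grip_force=25,
)

```text
time_s: 32.38
eef_pos: [0.3396, 0.2929, 0.1175]
tool_rot: [[-0.056, 0.998, 0.001], [0.998, 0.056, 0.001], [0.001, 0.001, -1.0]]
wrist_force: [-0.2, -0.6, 6.7]
finger_gap: 0.623
grasp_force: 24.9
```

```bash
python3 - <<'E'
from h import *
from workcell import bot
o=bot.get_obs();print(o['eef_pos'],o['finger_gap']*88,o['grasp_force'],go(o,(.5909,.0685,.155),99.8))
E
```

```text
[0.33955859 0.29292036 0.11748688] 54.82538255102341 24.949447810649872 (array([-238.,  239.,  -98.]), np.float64(-1.32))
```

>>> play_rows(
  slide=[
    [0, 0, -20],
    [0, 0, -50],
    [0, 0, -80],
    [0, 0, -98],
    [-30, 30, -98],
    [-65, 65, -98],
    [-100, 100, -98],
    [-135, 135, -98],
    [-170, 170, -98],
    [-205, 205, -98],
    [-230, 231, -98],
    [-238, 239, -98],
    [-238, 239, -98],
    [-238, 239, -98],
  ],
  delta_rot=[
    [0, 0, 0],
    [0, 0, 0],
    [0, 0, 0],
    [0, 0, 0],
    [0, 0, -0.2],
    [0, 0, -0.4],
    [0, 0, -0.6],
    [0, 0, -0.8],
    [0, 0, -1.0],
    [0, 0, -1.2],
    [0, 0, -1.32],
    [0, 0, -1.32],
    [0, 0, -1.32],
    [0, 0, -1.32],
  ],
  fingers=[0.6, 0.6, 0.6, 0.6, 0.6, 0.6, 0.6, 0.6, 0.6, 0.6, 0.6, 0.6, 0.6, 0.6],
)

```text
time_s: 34.12
eef_pos: [0.59, 0.0692, 0.2145]
tool_rot: [[-0.171, 0.985, -0.001], [0.985, 0.171, 0.0], [0.0, -0.001, -1.0]]
wrist_force: [0.6, -0.7, -3.2]
finger_gap: 0.628
grasp_force: 24.9
```

>>> play_rows(
  slide=[
    [0, 0, 30],
    [0, 0, 60],
    [0, 0, 85],
    [0, 0, 94],
    [0, 0, 97],
    [0, 0, 97],
    [0, 0, 97],
  ],
  delta_rot=[
    [0, 0, 0],
    [0, 0, 0],
    [0, 0, 0],
    [0, 0, 0],
    [0, 0, 0],
    [0, 0, 0],
    [0, 0, 0],
  ],
  fingers=[0.6, 0.6, 0.6, 0.6, 0.6, 0.6, 0.6],
)

```text
time_s: 35.0
eef_pos: [0.5917, 0.0685, 0.1186]
tool_rot: [[-0.17, 0.985, 0.002], [0.985, 0.17, 0.0], [-0.0, 0.002, -1.0]]
wrist_force: [0.1, -0.2, -1.4]
finger_gap: 0.628
grasp_force: 24.9
```

>>> play_rows(
  slide=[
    [0, 0, 1],
    [0, 0, 2],
    [0, 0, 2],
    [0, 0, 2],
    [0, 0, 2],
    [0, 0, 2],
    [0, 0, -40],
    [0, 0, -90],
    [0, 0, -90],
    [0, 0, -90],
  ],
  delta_rot=[
    [0, 0, 0],
    [0, 0, 0],
    [0, 0, 0],
    [0, 0, 0],
    [0, 0, 0],
    [0, 0, 0],
    [0, 0, 0],
    [0, 0, 0],
    [0, 0, 0],
    [0, 0, 0],
  ],
  fingers=[0.6, 0.6, 0.6, 0.25, 0.25, 0.25, 0.25, 0.25, 0.25, 0.25],
)

```text
time_s: 36.25
eef_pos: [0.5908, 0.0683, 0.2074]
tool_rot: [[-0.17, 0.985, -0.0], [0.985, 0.17, -0.0], [0.0, -0.0, -1.0]]
wrist_force: [0.2, 0.6, 0.1]
finger_gap: 0.751
grasp_force: 0.0
```

```bash
python3 - <<'E'
from h import *
from workcell import bot
o=bot.get_obs();print(o['eef_pos'],o['finger_gap'],go(o,(.4222,.2824,.15),93))
E
```

```text
[0.59084448 0.06833129 0.20737177] 0.750825752323304 (array([ 240., -130.,   -4.]), np.float64(1.36))
```

>>> play_rows(
  slide=[
    [48, -26, -4],
    [96, -52, -4],
    [144, -78, -4],
    [192, -104, -4],
    [240, -130, -4],
    [240, -130, -4],
    [240, -130, -4],
    [240, -130, -4],
    [240, -130, 40],
    [240, -130, 75],
    [240, -130, 90],
    [240, -130, 90],
    [240, -130, 90],
    [240, -130, 90],
    [240, -130, 90],
    [240, -130, 90],
    [240, -130, 90],
    [240, -130, 90],
  ],
  delta_rot=[
    [0, 0, 0.3],
    [0, 0, 0.6],
    [0, 0, 0.9],
    [0, 0, 1.2],
    [0, 0, 1.36],
    [0, 0, 1.36],
    [0, 0, 1.36],
    [0, 0, 1.36],
    [0, 0, 1.36],
    [0, 0, 1.36],
    [0, 0, 1.36],
    [0, 0, 1.36],
    [0, 0, 1.36],
    [0, 0, 1.36],
    [0, 0, 1.36],
    [0, 0, 1.36],
    [0, 0, 1.36],
    [0, 0, 1.36],
  ],
  fingers=[0.25, 0.25, 0.25, 0.25, 0.25, 0.25, 0.25, 0.25, 0.25, 0.25, 0.25, 0.25, 0.8, 0.8, 0.8, 0.8, 0.8, 0.8],
  grip_force=35,
)

```text
time_s: 38.5
eef_pos: [0.4223, 0.2829, 0.1182]
tool_rot: [[-0.053, 0.999, 0.0], [0.999, 0.053, 0.0], [0.0, 0.0, -1.0]]
wrist_force: [-2.1, -0.3, 7.5]
finger_gap: 0.361
grasp_force: 35.0
```

```bash
python3 - <<'E'
from h import *
from workcell import bot
o=bot.get_obs();print(o['eef_pos'],o['finger_gap']*88,o['grasp_force'],go(o,(.6142,-.0530,.155),99.8))
E
```

```text
[0.42229904 0.28289916 0.11819541] 31.748985286816882 35.00115931034088 (array([-345.,  174.,  -98.]), np.float64(-1.36))
```

>>> play_rows(
  slide=[
    [0, 0, -20],
    [0, 0, -50],
    [0, 0, -80],
    [0, 0, -98],
    [-35, 17, -98],
    [-75, 37, -98],
    [-115, 57, -98],
    [-155, 78, -98],
    [-195, 98, -98],
    [-235, 118, -98],
    [-275, 138, -98],
    [-315, 158, -98],
    [-335, 169, -98],
    [-345, 174, -98],
    [-345, 174, -98],
    [-345, 174, -98],
  ],
  delta_rot=[
    [0, 0, 0],
    [0, 0, 0],
    [0, 0, 0],
    [0, 0, 0],
    [0, 0, -0.2],
    [0, 0, -0.4],
    [0, 0, -0.6],
    [0, 0, -0.8],
    [0, 0, -1.0],
    [0, 0, -1.2],
    [0, 0, -1.36],
    [0, 0, -1.36],
    [0, 0, -1.36],
    [0, 0, -1.36],
    [0, 0, -1.36],
    [0, 0, -1.36],
  ],
  fingers=[0.8, 0.8, 0.8, 0.8, 0.8, 0.8, 0.8, 0.8, 0.8, 0.8, 0.8, 0.8, 0.8, 0.8, 0.8, 0.8],
)

```text
time_s: 40.5
eef_pos: [0.6133, -0.0516, 0.2154]
tool_rot: [[-0.171, 0.985, -0.001], [0.985, 0.171, 0.0], [0.001, -0.001, -1.0]]
wrist_force: [-0.2, 0.2, -6.7]
finger_gap: 0.359
grasp_force: 35.0
```

>>> play_rows(
  slide=[
    [0, 0, 30],
    [0, 0, 60],
    [0, 0, 85],
    [0, 0, 93],
    [0, 0, 96],
    [0, 0, 96],
    [0, 0, 96],
  ],
  delta_rot=[
    [0, 0, 0],
    [0, 0, 0],
    [0, 0, 0],
    [0, 0, 0],
    [0, 0, 0],
    [0, 0, 0],
    [0, 0, 0],
  ],
  fingers=[0.8, 0.8, 0.8, 0.8, 0.8, 0.8, 0.8],
)

```text
time_s: 41.38
eef_pos: [0.6146, -0.0527, 0.1207]
tool_rot: [[-0.17, 0.985, 0.002], [0.985, 0.17, -0.0], [-0.0, 0.002, -1.0]]
wrist_force: [-0.5, -1.1, -7.4]
finger_gap: 0.363
grasp_force: 35.0
```

Still about 3 mm up; lower, release and pull away clear of everything.

>>> play_rows(
  slide=[
    [0, 0, 1.5],
    [0, 0, 3],
    [0, 0, 3],
    [0, 0, 3],
    [0, 0, 3],
    [0, 0, 3],
    [0, 0, 3],
    [0, 0, -40],
    [0, 0, -100],
    [0, 0, -150],
    [-60, -50, -150],
    [-120, -100, -150],
    [-180, -150, -150],
    [-240, -150, -150],
    [-300, -150, -150],
    [-300, -150, -150],
    [-300, -150, -150],
  ],
  delta_rot=[
    [0, 0, 0],
    [0, 0, 0],
    [0, 0, 0],
    [0, 0, 0],
    [0, 0, 0],
    [0, 0, 0],
    [0, 0, 0],
    [0, 0, 0],
    [0, 0, 0],
    [0, 0, 0],
    [0, 0, 0],
    [0, 0, 0],
    [0, 0, 0],
    [0, 0, 0],
    [0, 0, 0],
    [0, 0, 0],
    [0, 0, 0],
  ],
  fingers=[0.8, 0.8, 0.8, 0.8, 0.3, 0.3, 0.3, 0.3, 0.3, 0.3, 0.3, 0.3, 0.3, 0.3, 0.3, 0.3, 0.3],
)

```text
time_s: 43.5
eef_pos: [0.5171, -0.3762, 0.2695]
tool_rot: [[-0.167, 0.986, 0.001], [0.986, 0.167, -0.001], [-0.001, 0.0, -1.0]]
wrist_force: [-0.4, 0.1, 0.3]
finger_gap: 0.701
grasp_force: 0.0
```

```bash
python3 - <<'E'
from h import *
from workcell import bot
u=lambda f:cv2.resize(f,None,fx=4,fy=4,interpolation=cv2.INTER_CUBIC)
t=bot.snapshot('top');s=bot.snapshot('scene')
pickle.dump(s,open('pics/scene6.pkl','wb'));pickle.dump(t,open('pics/top6.pkl','wb'))
A,B=t['frame'],s['frame'];o=np.zeros((600,800,3),np.uint8)
for i,(f,x,y) in enumerate([(A,88,122),(A,200,125),(B,300,222),(B,190,172)]):
    o[(i//2)*300:(i//2)*300+300,(i%2)*400:(i%2)*400+400]=u(f[y:y+75,x:x+100])
cv2.imwrite('pics/q6.png',o)
E
```

```text
(no output)
```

View pics/q6.png

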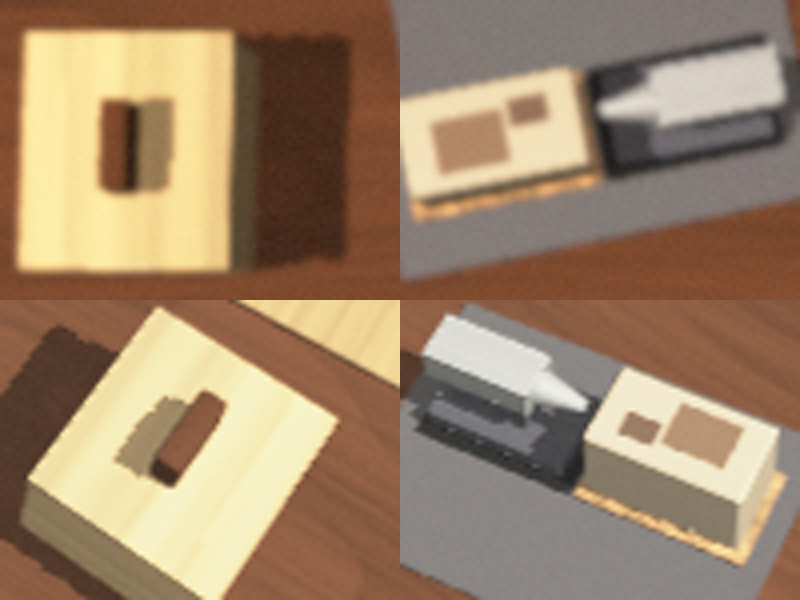

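Lid sits square on the case (centre ~(126,150)); brick and anvil stand centred on their mats. A numeric check before handing in.

```bash
python3 - <<'E'
from h import *
t,s=load('top6'),load('scene6')
pa=crop([(24,30),(234,30),(230,270),(17,270)],(88,122),4)
print('lid',rect(ray(t,pa,.064)))
X=tri(t,pa[1:],s,crop([(28,178),(158,8),(338,120)],(300,222),4));print(np.round(X,4),(X[0]+X[2])/2)
print('brick',rect(tri(t,crop([(4,102),(180,67),(194,164),(20,198)],(200,125),4),s,crop([(336,200),(185,137),(223,69),(378,131)],(190,172),4))))
print('anvil',rect(ray(t,crop([(249,72),(374,44),(385,104),(262,125)],(200,125),4),.065)))
E
```

```text
lid (array([0.5921, 0.2943, 0.064 ]), array([0.115, 0.132, 0.116, 0.132]), np.float64(-91.1))
[[0.6563 0.2358 0.0637]
 [0.5252 0.2399 0.0585]
 [0.5281 0.3546 0.0604]] [0.59220855 0.29520072 0.0620754 ]
brick (array([0.5901, 0.0662, 0.0586]), array([0.097, 0.053, 0.098, 0.053]), np.float64(-79.9))
anvil (array([ 0.6133, -0.0547,  0.065 ]), array([0.07 , 0.033, 0.068, 0.03 ]), np.float64(-79.9))
```

```bash
python3 -c "
from workcell import bot
print(bot.job_done())"
```

```text
the job is handed in; nothing more can be done
None
```

I handed the job in at about 44 s: the block is flat in the deep case under the seated lid, with brick and anvil back on their mats. My last camera check put lid, brick and anvil within about 3 mm of centre; the verdict was not shown.

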